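# Uncouple the red sealing plug from the inverter's coolant port

### The job

The leak test on the inverter housing is finished. Push the spring-loaded sleeve of the red plug's coolant coupler back towards the housing to free the plug, draw the red plug out and lay it down flat in the black tray, lowering it in with the gripper and not dropping it. Leave the blue plug coupled and its sleeve alone, keep the red plug off the bench top, and do not shift or tip the bottle, carton or screwdriver.

Things in the scene. Friction and masses are not known exactly. Their poses are not given: they have to be found in the camera images.
- housing: fixed open aluminium inverter housing, 200 (x) x 300 (y) x 95 mm (z), rim flange 6 mm proud, black power modules inside. Origin: centre of its underside, on the bench. Its front wall (x = -100 mm) carries two identical level coolant couplers pointing out along its -x, 50 mm above the bench, at y = +60 mm (coupler a) and y = -60 mm (b), each with a plug in it
- sleeve_a (a joint): steel sleeve of coupler a, a ring 50 mm across, 34 mm long, with dark knurled bands, around the socket tube. 0 = sprung forward (plug locked); grows to 0.009 m when slid fully back to the housing wall (housing's +x). Its spring pushes it forward with 8 N at 0, 12.5 N at 9 mm; about 15 N holds it fully back
- sleeve_b (a joint): the same for the sleeve of coupler b
- sleeve_a_front (a point): centre of the front face of sleeve a, on the coupler's axis, 56 mm out from the wall when forward; moves with the sleeve. The face stands out as a steel ring around the plug's handle, 13 to 25 mm from the axis: push there, for instance with the fingers either side of the handle
- sleeve_b_front (a point): the same for sleeve b
- socket_a (a point): centre of the mouth of coupler a's fixed brass socket (33 mm across), 58 mm out from the wall. With the sleeve 7 mm or more back the plug is unlocked and a valve spring pops it about 7 mm out; the plug then stays loose in the socket and the sleeve may be let go: it stays about 5 mm back on the shank, dragging at the plug with 10 to 15 N, and springs home when the plug is out
- socket_b (a point): the same for coupler b
- red_plug: red sealing plug, about 0.14 kg, in coupler a or b. Axis = its x. Origin: on the axis, mid-handle. Red handle 26 mm diameter, 45 mm long (22.5 mm either way); end flange 36 mm diameter, 6 mm thick at its -x end; steel shank 19 mm diameter, 36.5 mm long at +x, in the socket. Locked: its axes are the housing's, origin 23 mm out of the socket mouth; straight out 45 mm clears the socket
- blue_plug: blue sealing plug of the same shape in the other coupler; it stays there
- tray: fixed black open tray, 170 (x) x 130 (y) x 30 mm high, walls and floor 4 mm thick. Origin: centre of its underside, on the bench
- bottle: white plastic bottle, 64 mm diameter, 170 mm tall, standing. Origin: centre of its underside
- carton: long white carton, 170 (x) x 45 (y) x 40 mm, lying on the bench. Origin: centre of its underside
- screwdriver: yellow-handled screwdriver lying on the bench, along its x. Origin: on its underside
There are look-alikes about, which are no part of the job. Several things have the shape of the red_plug; the one meant has the colours described above.

How it is judged:
By the outcome, as a careful person would: the job done as asked, in the order asked, and still so for the second after the job is handed in, with the robot touching nothing.
It also fails if it takes over 48 s, if anything falls off the work surface, if the arm or the gripper's body presses on something with over 40 N, if the wrist force passes 120 N, or if a joint passes its speed limit or range.

### The arm

A 6-joint arm with a two-finger parallel gripper is mounted at the origin on the work surface. World frame = base frame: x ahead of the robot, y to its left, z up, the work surface at z = 0. Lengths are in m, angles in rad, forces in N, time in s.
With the tool pointing down it reaches from about 0.375 to 0.9 m from the base axis. Payload 3.1 kg.
Tool frame: the origin (TCP) lies midway between the tips of the shut fingers; the grasp point (between the pads) lies robot.grip_depth behind it (robot.grip_depth is the distance from the TCP to the grasp point, in m); z points along the fingers, y is the line along which they close (so a half turn about z gives the same grasp; the last joint's range is limited). The gripper opens to 87 mm and grips with 3 to 60 N. Pads are 19 mm wide; open, the fingers measure 117 mm over their backs; the gripper's body (75 mm by 190 mm) begins 51 mm behind the grasp point.
Start: joints at [1.095, 0.527, 1.433, -0, 1.181, -0.178], TCP at [0.183, 0.598, 0.223] pointing down, gripper open.
Joint ranges: [-3.08, 3.08], [-0.75, 2.2], [0.22, 2.44], [-1.43, 4.57], [0, 2.65], [-2.85, 2.85]. Speed limits (rad/s): [2.79, 2.79, 3.14, 3.14, 3.14, 3.14].

### API

Orientations are given as a unit quaternion [x, y, z, w].
In Python, from rig import robot gives the robot as it stands.
- The arm moves only by the tool pendant, called after "Call:" by a JSON object that holds its "method" and its "body". Schema: {"type":"object","properties":{"moves":{"type":"array","items":{"type":"object","properties":{"dx":{"type":"number"},"dy":{"type":"number"},"dz":{"type":"number"},"rz":{"type":"number"}},"additionalProperties":false},"minItems":1,"maxItems":20},"aperture":{"type":"number"},"force":{"type":"number"},"only":{"type":"string"},"quiet":{"type":"boolean"},"lines":{"type":"string"}},"required":["moves"],"additionalProperties":false}. moves is a list of rows, 1 to 20 of them, each an object with the fields dx, dy, dz (the shift in m), rz (a turn about the tool's z in rad); a field left out counts as zero; each row shifts and turns the commanded pose from where the row before left it, along the tool's axes as they then stand; what a row does not reach is not made up. A row lasts 1/12 s, in which the tool goes at most 0.0417 m and 0.125 rad, less where a joint would pass 70% of its speed; a pose out of reach is approached as far as the arm can. aperture is the finger opening in m, set as the call begins (left out keeps the last). The fingers move at their own pace and stop on an object; force is the grip in N (left out, the last holds). Time passes only in rows, so rows that do not move let the fingers close. The tool returns the time, the measured TCP pose, the force, the opening and the grip force at its end. only (a regular expression) keeps the lines of the reply that match it, lines (a string "A,B") keeps lines A to B, and quiet returns only ok. Input that does not fit is refused with a message, and nothing moves.
- robot.get_obs(): the state, without advancing time (a new reading comes with each control period).
- robot.camera(name): name is "side" or "top" or "wrist"; returns a dict with "img" (400x640x3 uint8, red, green, blue), "fx", "fy", "cx", "cy" (pixels), "k1" (the pictures are not rectified: a ray, as slopes to the right and down, at radius r is drawn at 1 + k1 r^2 times it, then the intrinsics apply), "xyz" and "attitude" of the camera in the world. Camera axes: x right, y down, z forward; pixel columns grow to the right and rows downward; lengths in m; the calibration is good to about 2 mm. A picture is of the moment at which its call begins. There is no depth.
- robot.hand_in(): hands the job in; it is judged then, once.
The state is a dict: "time": time; "q": joint angles; "joint_velocities": joint speeds; "joint_torque": joint torques, N m; "position": TCP position; "tool_rot": TCP orientation; "ft_force": force on the tool from outside, world axes, zero at the start; "moment": the same for the moment, N m; "grip_width": finger opening in m; "grip_force": force on a finger pad.
Only numpy, scipy, OpenCV 4.12 (cv2) and the standard library are available. Lean on these libraries where they do the work, as an engineer would, in place of code of your own. Each camera call takes 0.05 s, during which the arm holds its last target. There are 200 camera calls.

## Working session

There is one attempt and no reset: what is moved stays moved. The work goes in short steps, Python scripts to look and compute and a tool call to move; the robot and the scene stay as the last step left them, time stands still between calls to the robot, and variables do not carry over. Pictures are saved under pics/ and viewed, at most 10 in all, crops included, and the job is handed in when it is done.

```bash
ls; mkdir -p pics; python3 - <<'E'
from rig import robot
import cv2
for n in ["side","top"]:
    c=robot.camera(n); cv2.imwrite(f"pics/{n}0.png",c["img"][:,:,::-1])
    print(n,{k:c[k] for k in c if k!="img"})
o=robot.get_obs(); print(o["time"],o["position"],o["tool_rot"],robot.grip_depth)
E
```

```text
pics
side {'fx': 460.47660277546464, 'fy': 460.47660277546464, 'cx': 316.2491955898286, 'cy': 205.32841655691624, 'k1': -0.010331145062312624, 'xyz': array([ 0.55619556, -0.88313351,  0.92016276]), 'attitude': array([ 0.92370136, -0.01866496,  0.01197674, -0.38247087])}
top {'fx': 371.4183022048444, 'fy': 371.4183022048444, 'cx': 320.41124746628117, 'cy': 199.63600677111333, 'k1': -0.039599500342288915, 'xyz': array([ 0.53174122, -0.03523507,  0.89772562]), 'attitude': array([ 0.71049994, -0.70109699,  0.05176734, -0.03119275])}
0.1 [0.18242006 0.59708766 0.22164494] [ 1.47833628e-01  9.89011739e-01 -9.43708754e-04 -3.28569113e-04] 0.0187
```

View pics/side0.png

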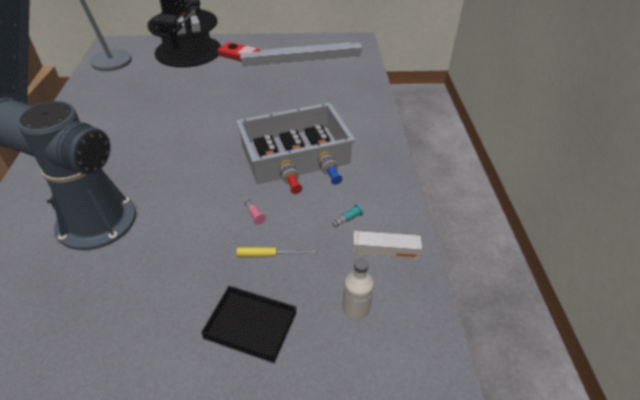

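View pics/top0.png

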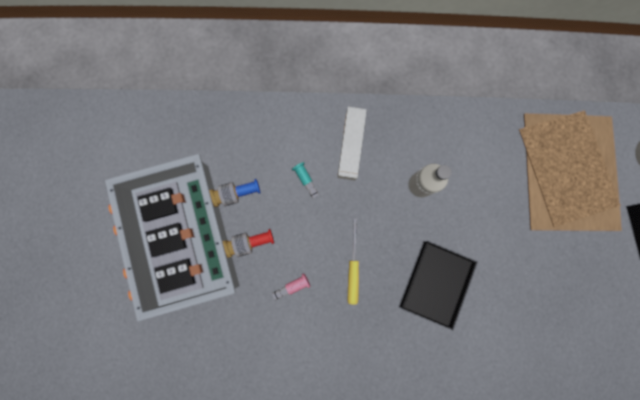

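Side view: red plug at about (292,180), blue at (333,172), tray around (250,323). Top view: red plug at about (262,239) in coupler a, whose outlet points right (world -y), tray around (438,285), bottle base near (428,183).

```bash
cat > h.py <<'E'
import numpy as np, cv2
from scipy.spatial.transform import Rotation as R
def ray(c,uv):
    uv=np.atleast_2d(uv).astype(float)
    d=(uv-[c["cx"],c["cy"]])/[c["fx"],c["fy"]]; s=d.copy()
    for _ in range(20): s=d/(1+c["k1"]*(s**2).sum(1,keepdims=True))
    return np.c_[s,np.ones(len(s))]@R.from_quat(c["attitude"]).as_matrix().T
def plane(c,uv,z):
    r=ray(c,uv); return c["xyz"]+r*((z-c["xyz"][2])/r[:,2])[:,None]
def tri(cs,uvs):
    A=0;b=0
    for c,uv in zip(cs,uvs):
        d=ray(c,uv)[0]; d/=np.linalg.norm(d); P=np.eye(3)-np.outer(d,d); A=A+P; b=b+P@c["xyz"]
    return np.linalg.solve(A,b)
def blob(img,kind,box=None):
    h=cv2.cvtColor(img,cv2.COLOR_RGB2HSV).astype(int); H,S,V=h[...,0],h[...,1],h[...,2]
    m={"red":((H<6)|(H>174))&(S>170)&(V>70),"blue":(H>105)&(H<125)&(S>150)&(V>60),"dark":V<45}[kind].astype(np.uint8)
    if box:
        k=np.zeros_like(m);x0,y0,x1,y1=box;k[y0:y1,x0:x1]=1;m*=k
    n,l,st,ce=cv2.connectedComponentsWithStats(m); i=1+np.argmax(st[1:,4]); return (l==i).astype(np.uint8),ce[i]
E
python3 - <<'E'
from rig import robot
from h import *
np.set_printoptions(precision=4,suppress=True)
cs={n:robot.camera(n) for n in["top","side"]}
B={"top":{"red":(230,220,285,260),"blue":(230,170,275,205),"dark":(390,230,490,340)},"side":{"red":(275,165,310,200),"blue":(315,160,350,190),"dark":(195,280,305,365)}}
for k in["red","blue"]:
    uv=[]
    for n in cs:
        m,c=blob(cs[n]["img"],k,B[n][k]); uv.append(c); p=np.argwhere(m)[:,::-1]
        v=np.linalg.svd(p-p.mean(0),full_matrices=False)[2][0]; t=(p-p.mean(0))@v
        ends=np.array([c+v*t.min(),c+v*t.max()]); w=plane(cs[n],ends,.05); print(k,n,len(p),c,w[:,:2].ravel(),plane(cs[n],c,.05)[0])
    print(k,"tri",tri(cs.values(),uv))
for n in cs:
    m,c=blob(cs[n]["img"],"dark",B[n]["dark"]); r=cv2.minAreaRect(np.argwhere(m)[:,::-1].astype(np.float32)); hull=cv2.approxPolyDP(cv2.convexHull(np.argwhere(m)[:,::-1].astype(np.float32)),6,True)[:,0]
    print(n,"tray",hull.tolist()); w=plane(cs[n],hull,.03); print(w[:,:2], w.mean(0))
t=cs["top"]
print("rim .095",plane(t,[(107,182),(199,156),(233,292),(138,319)],.095)[:,:2])
print("bottle base(side)",plane(cs["side"],(357,312),0),"carton",plane(t,[(353,107),(340,178)],.04),"sd",plane(t,[(353,303),(355,217)],.01))
def crop(c,x0,y0,w,h,s): return cv2.resize(c["img"][y0:y0+h,x0:x0+w,::-1],None,fx=s,fy=s,interpolation=cv2.INTER_CUBIC)
cv2.imwrite("pics/crop.png",np.vstack([crop(t,180,150,130,50+50,6)[:, :780],crop(t,180,150,130,1,6)]))
E
```

```text
red top 140 [261.7286 238.6   ] [0.5475 0.052  0.5336 0.0964] [0.5411 0.0725 0.05  ]
red side 120 [293.5417 183.2833] [0.5307 0.1106 0.5501 0.0451] [0.5411 0.0754 0.05  ]
red tri [0.5411 0.0721 0.053 ]
blue top 199 [247.6131 188.3317] [0.6626 0.0857 0.6482 0.1318] [0.6555 0.1082 0.05  ]
blue side 122 [333.918  174.8033] [0.6469 0.1414 0.6658 0.0778] [0.657  0.1075 0.05  ]
blue tri [0.6564 0.1084 0.049 ]
top tray [[474.0, 262.0], [451.0, 327.0], [401.0, 306.0], [425.0, 242.0]]
[[ 0.4919 -0.4235]
 [ 0.343  -0.3647]
 [ 0.3905 -0.2484]
 [ 0.5377 -0.307 ]] [ 0.4408 -0.3359  0.03  ]
side tray [[294.0, 307.0], [273.0, 361.0], [203.0, 336.0], [229.0, 287.0]]
[[ 0.5382 -0.3141]
 [ 0.4941 -0.4405]
 [ 0.3441 -0.3784]
 [ 0.3881 -0.2546]] [ 0.4411 -0.3469  0.03  ]
rim .095 [[0.6583 0.408 ]
 [0.7191 0.2098]
 [0.4276 0.1242]
 [0.3689 0.3215]]
bottle base(side) [[ 0.682  -0.3139  0.    ]] carton [[ 0.8591 -0.1356  0.04  ]
 [ 0.6849 -0.105   0.04  ]] sd [[ 0.3937 -0.1398  0.01  ]
 [ 0.5959 -0.1441  0.01  ]]
```

View pics/crop.png

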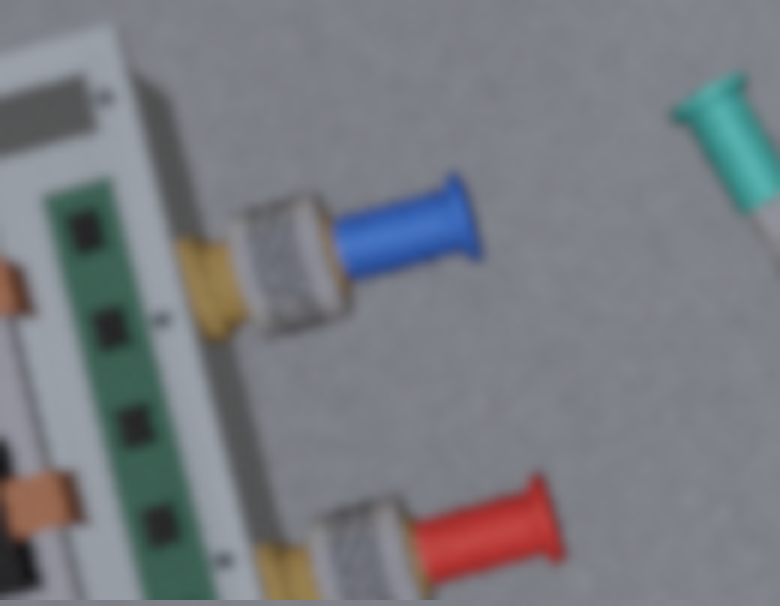

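Crop: the red plug's handle is fully out of sleeve a, its flange at the right end at about (550,520); the coupler axis runs about 17° off world -y. Moving above it.

Call:
{"method": "pendant", "body": {"moves": [{"dx": -0.0274,"dy": -0.0218,"dz": 0.0055},{"dx": -0.0274,"dy": -0.0218,"dz": 0.0055},{"dx": -0.0274,"dy": -0.0218,"dz": 0.0055},{"dx": -0.0274,"dy": -0.0218,"dz": 0.0055},{"dx": -0.0274,"dy": -0.0218,"dz": 0.0055},{"dx": -0.0274,"dy": -0.0218,"dz": 0.0055},{"dx": -0.0274,"dy": -0.0218,"dz": 0.0055},{"dx": -0.0274,"dy": -0.0218,"dz": 0.0055},{"dx": -0.0274,"dy": -0.0218,"dz": 0.0055},{"dx": -0.0274,"dy": -0.0218,"dz": 0.0055},{"dx": -0.0274,"dy": -0.0218,"dz": 0.0055},{"dx": -0.0274,"dy": -0.0218,"dz": 0.0055},{"dx": -0.0274,"dy": -0.0218,"dz": 0.0055},{"dx": -0.0274,"dy": -0.0218,"dz": 0.0055},{"dx": -0.0274,"dy": -0.0218,"dz": 0.0055},{"dx": -0.0274,"dy": -0.0218,"dz": 0.0055},{"dx": -0.0274,"dy": -0.0218,"dz": 0.0055},{"dx": -0.0274,"dy": -0.0218,"dz": 0.0055}], "aperture": 0.036}}

```text
time: 1.7
position: [0.5404, 0.0765, 0.1232]
tool_rot: [0.148, 0.989, 0.0, -0.0]
ft_force: [-0.2, 0.9, -1.4]
grip_width: 0.0357
grip_force: 0.0
```

Call:
{"method": "pendant", "body": {"moves": [{"rz": 0.122},{"rz": 0.122},{"rz": 0.122},{"rz": 0.122},{"rz": 0.122},{"rz": 0.122},{"rz": 0.122},{"rz": 0.12},{}]}}

```text
time: 2.45
position: [0.5397, 0.0782, 0.1235]
tool_rot: [0.594, 0.804, 0.0, -0.0]
ft_force: [-0.3, 0.7, -1.2]
grip_width: 0.0359
grip_force: 0.0
```

```bash
python3 - <<'E'
from rig import robot
from h import *
np.set_printoptions(precision=4,suppress=True)
o=robot.get_obs();M=R.from_quat(o["tool_rot"]).as_matrix();print(M,o["position"])
P=np.array([.541,.0735,.05])
c=robot.camera("wrist");cv2.imwrite("pics/w1.png",c["img"][:,:,::-1]);print({k:c[k] for k in c if k!="img"})
try:
    m,ce=blob(c["img"],"red"); p=np.argwhere(m)[:,::-1]; v=np.linalg.svd(p-p.mean(0),full_matrices=False)[2][0]; t=(p-p.mean(0))@v
    print(len(p),ce,plane(c,[ce,ce+v*t.min(),ce+v*t.max()],.05))
except Exception as e: print(e)
u=np.array([.2957,-.9553,0]); print("err tool",M.T@(P-.004*u-o["position"]),"u in tool",M.T@u)
E
```

```text
[[-0.2936  0.9559 -0.    ]
 [ 0.9559  0.2936  0.0001]
 [ 0.0001 -0.     -1.    ]] [0.5397 0.0782 0.1235]
{'fx': 331.1366908175549, 'fy': 331.1366908175549, 'cx': 323.919435152787, 'cy': 203.53733329058355, 'k1': -0.036394750090676525, 'xyz': array([0.5178, 0.1498, 0.2862]), 'attitude': array([0.9794, 0.1468, 0.0206, 0.1373])}
1959 [323.8693 216.1685] [[0.5405 0.0757 0.05  ]
 [0.5339 0.098  0.05  ]
 [0.5477 0.0517 0.05  ]]
err tool [-0.0009 -0.0001  0.0735] u in tool [-1.      0.0022 -0.0001]
```

View pics/w1.png

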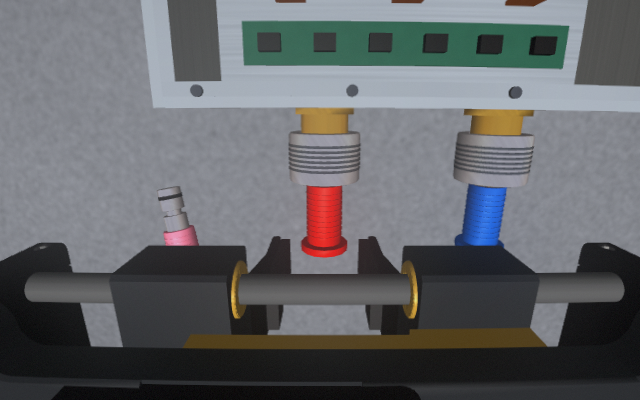

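Wrist view: the red plug (column 324, rows 185–250) sits midway between the fingers, lined up with the tool's x. Descending astride the handle.

Call:
{"method": "pendant", "body": {"moves": [{"dz": 0.02},{"dz": 0.02},{"dz": 0.015},{"dz": 0.012},{"dz": 0.01},{"dz": 0.0095},{},{}]}}

```text
time: 3.17
position: [0.5395, 0.0782, 0.0368]
tool_rot: [0.593, 0.805, -0.0, -0.0]
ft_force: [-0.3, 1.0, 0.8]
grip_width: 0.0362
grip_force: 0.0
```

Call:
{"method": "pendant", "body": {"moves": [{"dx": 0.004},{"dx": 0.004},{"dx": 0.002},{"dx": 0.002},{"dx": 0.001},{}]}}

```text
time: 3.67
position: [0.5357, 0.091, 0.0373]
tool_rot: [0.593, 0.805, 0.0, 0.0]
ft_force: [-0.5, -0.2, 0.5]
grip_width: 0.036
grip_force: 0.0
```

Call:
{"method": "pendant", "body": {"moves": [{"dx": 0.002},{"dx": 0.001},{"dx": 0.001},{}]}}

```text
time: 4.0
position: [0.5355, 0.0929, 0.0372]
tool_rot: [0.593, 0.805, -0.001, 0.001]
ft_force: [1.4, -7.2, 0.3]
grip_width: 0.036
grip_force: 3.3
```

Call:
{"method": "pendant", "body": {"moves": [{"dx": 0.002},{"dx": 0.002},{}]}}

```text
time: 4.25
position: [0.5345, 0.0959, 0.0372]
tool_rot: [0.593, 0.805, -0.001, 0.002]
ft_force: [0.6, -10.8, 1.3]
grip_width: 0.0361
grip_force: 4.9
```

Call:
{"method": "pendant", "body": {"moves": [{"dx": 0.002},{"dx": 0.002},{}]}}

```text
time: 4.5
position: [0.5334, 0.0994, 0.0373]
tool_rot: [0.593, 0.805, -0.001, 0.002]
ft_force: [0.8, -12.2, 0.1]
grip_width: 0.0358
grip_force: 5.7
```

Call:
{"method": "pendant", "body": {"moves": [{"dx": 0.002},{"dx": 0.001},{},{}]}}

```text
time: 4.83
position: [0.5328, 0.1016, 0.0373]
tool_rot: [0.593, 0.805, -0.001, 0.002]
ft_force: [1.4, -13.9, -0.1]
grip_width: 0.036
grip_force: 6.4
```

Call:
{"method": "pendant", "body": {"moves": [{"dx": 0.0015},{},{}]}}

```text
time: 5.08
position: [0.5328, 0.1018, 0.0373]
tool_rot: [0.592, 0.806, -0.002, 0.003]
ft_force: [1.6, -17.9, -0.3]
grip_width: 0.0362
grip_force: 9.0
```

```bash
python3 - <<'E'
from rig import robot
from h import *
for n,b in [("top",(230,215,295,265)),("wrist",None)]:
    c=robot.camera(n);m,ce=blob(c["img"],"red",b);p=np.argwhere(m)[:,::-1];print(n,len(p),p.min(0),p.max(0),plane(c,ce,.05))
cv2.imwrite("pics/w2.png",c["img"][:,:,::-1])
E
```

```text
top 37 [260 231] [272 237] [[0.55069465 0.0627333  0.05      ]]
wrist 1449 [299 305] [347 334] [[0.5417513  0.07144945 0.05      ]]
```

View pics/w2.png

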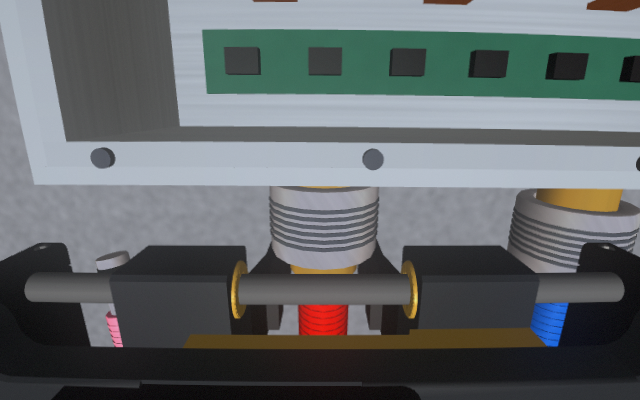

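Wrist view: sleeve a is back at the wall (rows 185–265 at column 324), the brass mouth shows in front of it, and force rose at the stop. Back off to mid-handle, then grip.

Call:
{"method": "pendant", "body": {"moves": [{"dx": -0.005},{"dx": -0.01},{"dx": -0.01},{"dx": -0.009},{},{}]}}

```text
time: 5.68
position: [0.541, 0.0736, 0.037]
tool_rot: [0.594, 0.804, 0.0, -0.0]
ft_force: [-0.2, -0.6, 0.7]
grip_width: 0.0361
grip_force: 0.0
```

Call:
{"method": "pendant", "body": {"moves": [{},{},{},{},{},{}], "aperture": 0, "force": 45}}

```text
time: 6.18
position: [0.5407, 0.0744, 0.037]
tool_rot: [0.593, 0.805, 0.0, -0.0]
ft_force: [-0.1, 2.4, 0.4]
grip_width: 0.0249
grip_force: 45.0
```

```bash
python3 - <<'E'
from rig import robot
from h import *
o=robot.get_obs();M=R.from_quat(o["tool_rot"]).as_matrix();print(M.T@[.2957,-.9553,0])
c=robot.camera("wrist");cv2.imwrite("pics/w3.png",c["img"][:,:,::-1])
E
```

```text
[-1.00001813e+00  8.85540017e-05 -5.62111990e-04]
```

View pics/w3.png

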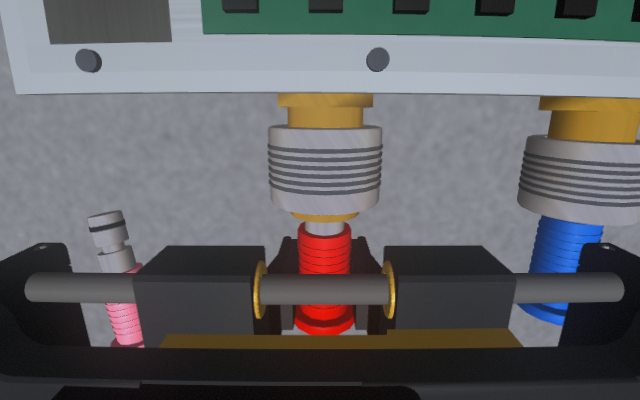

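Wrist view: the plug has popped (bare shank at (324,225)), the sleeve stays back, and the fingers hold the handle. Pull straight out.

Call:
{"method": "pendant", "body": {"moves": [{"dx": -0.003},{"dx": -0.004},{"dx": -0.004},{"dx": -0.004},{"dx": -0.004},{"dx": -0.004},{"dx": -0.004},{"dx": -0.004},{"dx": -0.004},{"dx": -0.004},{"dx": -0.004},{"dx": -0.004},{"dx": -0.004},{"dx": -0.004},{"dx": -0.005},{"dx": -0.005},{}]}}

```text
time: 7.65
position: [0.5609, 0.0107, 0.0371]
tool_rot: [0.594, 0.805, 0.0, 0.001]
ft_force: [0.0, -0.4, -1.0]
grip_width: 0.0248
grip_force: 45.0
```

```bash
python3 - <<'E'
from rig import robot
from h import *
c=robot.camera("wrist");cv2.imwrite("pics/w4.png",c["img"][:,:,::-1])
E
```

```text
(no output)
```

View pics/w4.png

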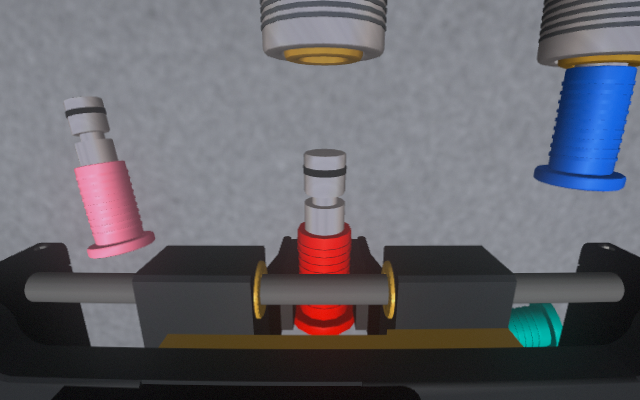

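Wrist view: the shank is clear of the socket (tip at (325,155)), with sleeve a sprung home and blue still coupled. Lift and carry.

Call:
{"method": "pendant", "body": {"moves": [{"dz": -0.01},{"dz": -0.02},{"dz": -0.02},{"dz": -0.02},{"dz": -0.02},{"dz": -0.01}]}}

```text
time: 8.2
position: [0.5612, 0.012, 0.14]
tool_rot: [0.593, 0.805, 0.001, 0.002]
ft_force: [0.9, 0.3, -0.9]
grip_width: 0.025
grip_force: 45.0
```

Call:
{"method": "pendant", "body": {"moves": [{"dx": -0.015,"dy": -0.01},{"dx": -0.026,"dy": -0.017},{"dx": -0.026,"dy": -0.017},{"dx": -0.026,"dy": -0.017},{"dx": -0.026,"dy": -0.017},{"dx": -0.026,"dy": -0.017},{"dx": -0.026,"dy": -0.017},{"dx": -0.026,"dy": -0.017},{"dx": -0.026,"dy": -0.017},{"dx": -0.026,"dy": -0.017},{"dx": -0.026,"dy": -0.017},{"dx": -0.026,"dy": -0.017},{"dx": -0.0116,"dy": -0.007},{}]}}

```text
time: 9.37
position: [0.4572, -0.3505, 0.1373]
tool_rot: [0.595, 0.804, -0.0, 0.001]
ft_force: [-0.5, 0.4, -1.1]
grip_width: 0.0252
grip_force: 45.0
```

Call:
{"method": "pendant", "body": {"moves": [{"rz": -0.1},{"rz": -0.1},{"rz": -0.1},{"rz": -0.1},{"rz": -0.1},{"rz": -0.1},{"rz": -0.1},{"rz": -0.1},{"rz": -0.094},{},{}]}}

```text
time: 10.28
position: [0.4578, -0.3454, 0.137]
tool_rot: [0.188, 0.982, 0.001, -0.0]
ft_force: [0.3, -0.4, -0.8]
grip_width: 0.0249
grip_force: 45.0
```

```bash
python3 - <<'E'
from rig import robot
from h import *
o=robot.get_obs();M=R.from_quat(o["tool_rot"]).as_matrix();print(M,M.T@(np.array([.458,-.348,.0])-o["position"]))
c=robot.camera("wrist");cv2.imwrite("pics/w5.png",c["img"][:,:,::-1])
E
```

```text
[[-9.29398085e-01  3.69078390e-01 -5.84005788e-04]
 [ 3.69077412e-01  9.29397715e-01  1.32341918e-03]
 [ 1.03121906e-03  1.01443990e-03 -9.99998954e-01]] [-0.00126216 -0.00244816  0.13696517]
```

View pics/w5.png

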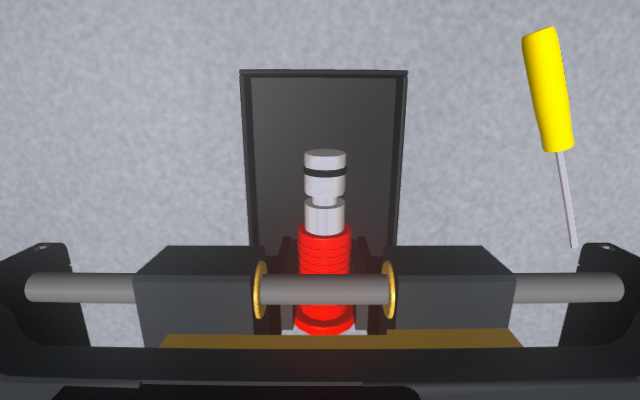

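Wrist view: the plug is centred over the tray and parallel to its long walls (tray columns 240–405), the screwdriver well clear. Lowering.

Call:
{"method": "pendant", "body": {"moves": [{"dy": -0.002,"dz": 0.02},{"dz": 0.025},{"dz": 0.025},{"dz": 0.02},{"dz": 0.012},{"dz": 0.008},{"dz": 0.006},{},{}]}}

```text
time: 11.08
position: [0.4573, -0.3493, 0.0215]
tool_rot: [0.187, 0.982, -0.0, 0.0]
ft_force: [-0.4, 0.2, -0.8]
grip_width: 0.0253
grip_force: 45.0
```

Call:
{"method": "pendant", "body": {"moves": [{"dz": 0.003},{"dz": 0.003},{"dz": 0.002},{},{}]}}

```text
time: 11.5
position: [0.4571, -0.3493, 0.0136]
tool_rot: [0.187, 0.982, -0.0, 0.0]
ft_force: [-0.6, 0.6, 1.5]
grip_width: 0.0247
grip_force: 45.0
```

Call:
{"method": "pendant", "body": {"moves": [{"dz": 0.001},{"dz": 0.001},{},{}]}}

```text
time: 11.83
position: [0.4567, -0.3492, 0.0125]
tool_rot: [0.187, 0.982, -0.0, 0.0]
ft_force: [-3.0, 0.8, 10.8]
grip_width: 0.0251
grip_force: 45.0
```

Plug's flange rests on the tray floor (force +10 N). Ease the grip so it pivots down, then open.

Call:
{"method": "pendant", "body": {"moves": [{},{},{}], "aperture": 0, "force": 3}}

```text
time: 12.08
position: [0.4568, -0.3489, 0.0108]
tool_rot: [0.187, 0.982, 0.0, -0.0]
ft_force: [0.6, -0.7, -0.5]
grip_width: 0.0258
grip_force: 3.0
```

Call:
{"method": "pendant", "body": {"moves": [{},{},{},{},{}], "aperture": 0.05}}

```text
time: 12.5
position: [0.457, -0.349, 0.011]
tool_rot: [0.187, 0.982, 0.0, -0.0]
ft_force: [0.3, 0.0, 0.7]
grip_width: 0.0474
grip_force: 0.0
```

Call:
{"method": "pendant", "body": {"moves": [{"dz": -0.005},{"dz": -0.01},{"dz": -0.02},{"dz": -0.03},{"dz": -0.03},{"dz": -0.03},{"dz": -0.03},{}]}}

```text
time: 13.17
position: [0.4598, -0.352, 0.1732]
tool_rot: [0.187, 0.982, -0.004, 0.005]
ft_force: [0.2, 0.0, 0.3]
grip_width: 0.0502
grip_force: 0.0
```

Call:
{"method": "pendant", "body": {"moves": [{"dx": 0.02,"dy": 0.03},{"dx": 0.02,"dy": 0.03},{"dx": 0.02,"dy": 0.03},{"dx": 0.02,"dy": 0.03},{"dx": 0.02,"dy": 0.03},{"dx": 0.02,"dy": 0.03},{},{},{},{},{}]}}

```text
time: 14.08
position: [0.4124, -0.1389, 0.1662]
tool_rot: [0.188, 0.982, -0.0, 0.001]
ft_force: [-0.8, -0.6, -0.8]
grip_width: 0.0502
grip_force: 0.0
```

```bash
python3 - <<'E'
from rig import robot
from h import *
c=robot.camera("side");cv2.imwrite("pics/s6.png",cv2.resize(c["img"][80:380,180:480,::-1],None,fx=2,fy=2,interpolation=cv2.INTER_CUBIC))
E
```

```text
(no output)
```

View pics/s6.png

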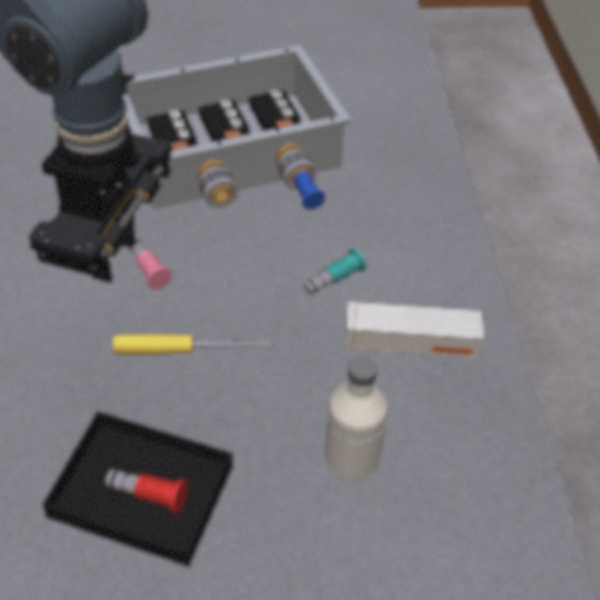

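The red plug lies flat in the tray around (148,490), blue is still coupled at (310,190), socket a is empty, and the bottle, carton and screwdriver are where they were.

```bash
python3 -c "
from rig import robot
print(robot.hand_in())"
```

```text
the job is handed in; nothing more can be done
None
```

The red plug is uncoupled and lying flat in the black tray, lowered in with the gripper; the blue plug is still coupled, the bottle, carton and screwdriver show no movement in the last picture, and the job was handed in at about 14 s.

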